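# Draw the blue marker from its sleeve for the result board

## Robot

A 6-joint arm with a two-finger parallel gripper is mounted at the origin on the work surface. World frame = base frame: x ahead of the robot, y to its left, z up, the work surface at z = 0. Lengths are in mm, angles in rad, forces in N, time in s.
With the tool pointing down it reaches from about 350 to 775 mm from the base axis. Payload 7.3 kg.
Tool frame: the origin (TCP) lies at the very end of the fingers, on their centre line; the grasp point (between the pads) lies 19 mm behind it; z points along the fingers, y is the line along which they close (so a half turn about z gives the same grasp; the last joint's range is limited). The gripper opens to 92 mm and grips with 3 to 60 N. Pads are 19 mm wide; open, the fingers measure 130 mm over their backs; the gripper's body (75 mm by 190 mm) begins 47 mm behind the grasp point.
Start: joints at [1.103, 0.342, 1.524, -0, 1.275, -0.146], TCP at [166.03, 498.075, 226.741] pointing down, gripper open.
Joint ranges: [-2.53, 2.53], [-0.77, 2.02], [0.04, 2.7], [-1, 4.14], [0.28, 2.66], [-3.11, 3.11]. Speed limits (rad/s): [2.57, 2.57, 3.14, 3.14, 3.14, 3.14].

## Interface

Orientations are given as [roll, pitch, yaw] about the fixed x, y, z axes, in that order (R = Rz(yaw) Ry(pitch) Rx(roll)).
In Python, from plant import * gives the robot as it stands.
- The arm moves only by the tool arm_command, never from a script. Its arguments are lists of equal length, an entry for each row: "gripper": the finger opening in mm, from 0 to 91.8; "dp": the shift along the tool's x, y, z in units of 25 mm (1.0 is 25 mm), a list of three; "twist": the turn about the tool's z in units of 5 degrees (1.0 is 5 degrees). A call has exactly 5 rows; each row shifts and turns the commanded pose from where the row before left it, along the tool's axes as they then stand; what a row does not reach is not made up. A row lasts 1/8 s, in which the tool goes at most 62.5 mm and 10.7 degrees, less where a joint would pass 70% of its speed; a pose out of reach is approached as far as the arm can. A call is refused whole if a number of a shift passes 1 or a number of a turn 1, either way. A call with a gripper value outside its range is refused whole. The fingers move at their own pace and stop on an object; the grip force is fixed at half the most. Time passes only in rows, so rows that do not move let the fingers close, or fill a call up. It gives the time, the measured TCP pose, the force, the opening and the grip force at its end, in the units of the state.
- get_obs(): the state, without advancing time (a new reading comes with each control period).
- capture(name): name is "scene" or "top"; returns the picture (480x640x3 uint8, red, green, blue); there is no depth.
- get_calibration(name): a dict with "mtx" (3x3 intrinsics, pixels), "dist_coeffs" ([k1, k2, p1, p2, k3] as OpenCV has them; the pictures are not rectified), "position" and "attitude" of the camera in the world. Camera axes: x right, y down, z forward; pixel columns grow to the right and rows downward; lengths in mm; the calibration is good to about 2 mm. A picture is of the moment at which its call begins. get_calibration takes no time and is no camera call.
- close_job(): hands the job in; it is judged then, once.
The state is a dict: "time": time; "joint_positions": joint angles; "dq": joint speeds; "tau": joint torques, N m; "tool_pos": TCP position; "tcp_rot": TCP orientation; "contact_force": force on the tool from outside, world axes, zero at the start; "moment": the same for the moment, N m; "grip_width": finger opening in mm; "finger_force": force on a finger pad.
Only numpy, scipy, OpenCV 4.12 (cv2) and the standard library are available. Lean on these libraries where they do the work, as an engineer would, in place of code of your own. Each camera call takes 0.05 s, during which the arm holds its last target. There are 200 camera calls.

## Task

The scorer needs the blue whiteboard marker: draw it straight up out of its close-fitting sleeve in the wooden block, without dragging, lifting or tipping the block, and stand it, cap still up, in the yellow pen cup. Leave the red marker in its sleeve, and the block and the cup standing where they are.

Things in the scene. Friction and masses are not known exactly. Their poses are not given: they have to be found in the camera images.
- blue_marker_mid (a point): Centre (half-way up) of the blue marker: a loose round whiteboard marker, 20 mm in diameter and 140 mm long, about 35 g, white barrel with a 50 mm blue cap on top. Its own z axis runs from foot to cap. It starts upright, cap up, in one of the three sleeves of the block, its foot 45 mm below the block's top, so that its upper 95 mm stand free and its top is 155 mm above the table. It is smooth and plain: nothing holds it in but the close fit.
- red_marker_mid (a point): Centre (half-way up) of the red marker: the same size and shape as the blue one, with a red cap. It stands cap up in another sleeve of the block, its top 155 mm above the table as well, so the blue one must be raised well above it before it is carried across; it stays there.
- holder: Wooden marker block, loose on the table, about 0.7 kg: 56 mm (its x) by 190 mm (its y) by 60 mm high; origin at the centre of its underside, z up. Three round upright sleeves 21.6 mm wide and 45 mm deep open in its top at y = -60, 0 and +60 mm, x = 0. The third sleeve holds no marker, only a small black cap at its bottom.
- pen_cup: Yellow round pen cup, open at the top, empty, loose on the table, about 0.35 kg: 90 mm in outer diameter and 80 mm high, wall 3.5 mm, inner floor 5 mm above the table; origin at the centre of its underside, z up. A marker left in it may lean against the rim. (The black and white tea cup nearby is another thing.)
Things that resemble listed ones, but are neither listed nor needed, are in the scene too. What is shaped like the part that bears blue_marker_mid but orange is not meant.

How it is judged (in metres and radians):
On the way:
1. the blue marker has been drawn up clear of its sleeve: foot at least 5 mm above the block's top, upright within 12 degrees, its centre within 25 mm (along and across the block) of a sleeve's axis (z of blue_marker_mid in the frame of holder above 0.135 m and angle between blue_marker_mid's own z axis and vertical below 0.21 rad and x of blue_marker_mid in the frame of holder between -0.025 and 0.025 m and (y of blue_marker_mid in the frame of holder between -0.085 and -0.035 m or y of blue_marker_mid in the frame of holder between -0.025 and 0.025 m or y of blue_marker_mid in the frame of holder between 0.035 and 0.085 m)), for 0.04 s.
At the end, for the whole second after the job is handed in: Blue marker in the yellow cup, cap up within 45 degrees (its centre within 40 mm of the cup's axis, 40 to 88 mm above its underside); cup upright (10 degrees), moved under 50 mm; block upright (10 degrees), moved under 30 mm; red marker upright and down in its sleeve (within 15 mm) (horizontal distance between blue_marker_mid and pen_cup below 0.04 m and z of blue_marker_mid in the frame of pen_cup between 0.04 and 0.088 m and angle between blue_marker_mid's own z axis and vertical below 0.8 rad and angle between each of pen_cup, holder's own z axis and vertical below 0.175 rad and distance of pen_cup from where it was at the start of the episode below 0.05 m and distance of holder from where it was at the start of the episode below 0.03 m and z of red_marker_mid in the frame of holder between 0.07 and 0.1 m and angle between red_marker_mid's own z axis and vertical below 0.17 rad); the robot touches nothing.
It fails at once if the block is dragged or lifted more than 30 mm or tipped more than 10 degrees (distance of holder from where it was at the start of the episode above 0.03 m or angle between holder's own z axis and vertical above 0.175 rad).
It fails at once if the red marker is pulled up more than 20 mm in its sleeve (z of red_marker_mid in the frame of holder above 0.105 m).
It fails at once if the pen cup is tipped more than 20 degrees (angle between pen_cup's own z axis and vertical above 0.35 rad).
It also fails if it takes over 48 s, if anything falls off the work surface, if the arm or the gripper's body presses on something with over 40 N, if the wrist force passes 120 N, or if a joint passes its speed limit or range.

## Working session

There is one attempt and no reset: what is moved stays moved. The work goes in short steps, Python scripts to look and compute and a tool call to move; the robot and the scene stay as the last step left them, time stands still between calls to the robot, and variables do not carry over. Pictures are saved under pics/ and viewed, at most 10 in all, crops included, and the job is handed in when it is done.

Besides the shell and the picture viewer there is one more tool, called after ">>>" in YAML: its name, and indented under it one key for each argument. arm_command: Moves the arm, as the interface text tells. Its arguments: {"type":"object","properties":{"gripper":{"type":"array"},"dp":{"type":"array"},"twist":{"type":"array"}},"required":["gripper","dp","twist"]}

```bash
mkdir -p pics; python3 - <<'E'
from plant import *
import cv2
for n in("scene","top"):
    cv2.imwrite(f"pics/{n}0.png",capture(n)[:,:,::-1]); print(get_calibration(n))
o=get_obs();print(o["tool_pos"],o["tcp_rot"],o["time"])
E
```

```text
{'mtx': array([[474.63480136,   0.        , 327.40038405],
       [  0.        , 474.63480136, 242.46945139],
       [  0.        ,   0.        ,   1.        ]]), 'dist_coeffs': array([-0.09037202,  0.        ,  0.        ,  0.        ,  0.        ]), 'position': array([897.90901688, 344.81674568, 594.37521798]), 'attitude': array([-2.38136655, -0.01645745,  2.33084125])}
{'mtx': array([[438.20422065,   0.        , 324.13424773],
       [  0.        , 438.20422065, 238.00330971],
       [  0.        ,   0.        ,   1.        ]]), 'dist_coeffs': array([-0.06448646,  0.        ,  0.        ,  0.        ,  0.        ]), 'position': array([430.37115646,   6.375333  , 733.33994212]), 'attitude': array([-2.93562442e+00,  2.03507572e-03, -1.59666858e+00])}
[165.85122893 497.72386    226.13761317] [-3.14023782e+00 -2.08873561e-04  2.81979690e+00] 0.1
```

View pics/scene0.png

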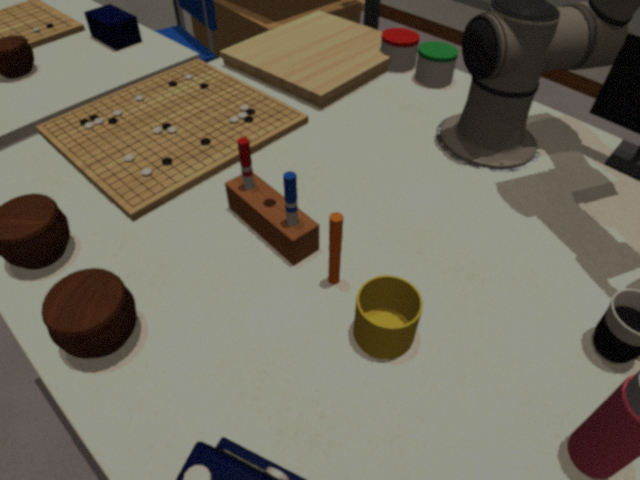

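View pics/top0.png

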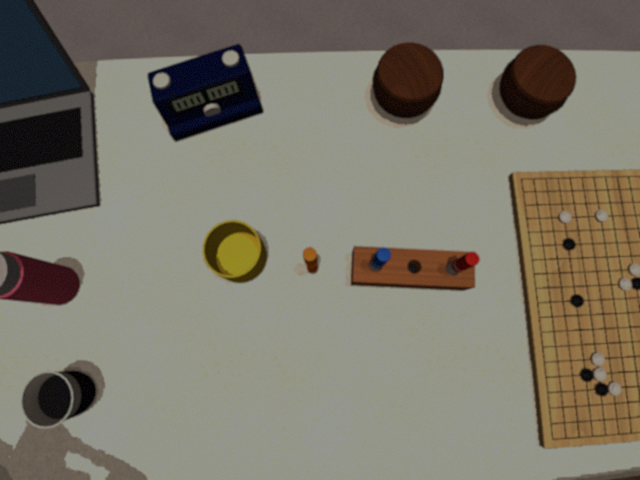

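The blue-capped marker is at scene (291,180) and top (382,257). Possible confusions:
- orange stick: scene (336,245), top (310,260), decoy
- red marker: scene (245,148), top (470,261), stays put

The yellow cup is at scene (388,315) and top (235,252). The black and white tea cup, top (60,398), is a decoy.

```bash
cat > h.py <<'E'
from plant import *
import cv2, numpy as np
from scipy.spatial.transform import Rotation as R
def ray(n,uv):
    c=get_calibration(n); p=cv2.undistortPoints(np.array([[uv]],float),c["mtx"],c["dist_coeffs"])[0,0]
    return np.array(c["position"]),R.from_euler("xyz",c["attitude"]).apply([*p,1])
def onz(n,uv,z):
    o,d=ray(n,uv); return (o+d*(z-o[2])/d[2])[:2].round(1)
def tri(uv1,uv2):
    o1,d1=ray("scene",uv1);o2,d2=ray("top",uv2)
    s=np.linalg.lstsq(np.c_[d1,-d2],o2-o1,rcond=None)[0]
    a,b=o1+s[0]*d1,o2+s[1]*d2; return ((a+b)/2).round(1),np.linalg.norm(a-b).round(1)
def blobs(im,lo,hi,roi,smin=100,vmin=50):
    x0,y0,x1,y1=roi; h=cv2.cvtColor(im,cv2.COLOR_RGB2HSV)
    m=cv2.inRange(h,(lo,smin,vmin),(hi,255,255)); k=np.zeros_like(m);k[y0:y1,x0:x1]=m[y0:y1,x0:x1]
    c=max(cv2.findContours(k,cv2.RETR_EXTERNAL,cv2.CHAIN_APPROX_NONE)[0],key=cv2.contourArea)
    return c[:,0].astype(float)
E
python3 - <<'E'
from h import *
S=cv2.imread("pics/scene0.png")[:,:,::-1].copy();T=cv2.imread("pics/top0.png")[:,:,::-1].copy()
def info(nm,c): print(nm,"n",len(c),"c",c.mean(0).round(1),"bbox",c.min(0),c.max(0))
R_={}
for nm,im,lo,hi,roi in [("blueS",S,100,130,(270,160,310,235)),("blueT",T,100,130,(360,235,400,285)),("orS",S,3,18,(322,200,350,295)),("orT",T,3,18,(295,235,328,285)),("cupT",T,20,35,(190,210,280,290)),("redT",T,170,180,(440,240,490,285)),("redT2",T,0,4,(450,245,490,270)),("blkT",T,0,20,(340,235,490,300))]:
    try: info(nm,blobs(im,lo,hi,roi)); R_[nm]=blobs(im,lo,hi,roi)
    except Exception as e: print(nm,e)
c=R_["cupT"]; print("cup rim", [onz("top",p,80) for p in (c[c[:,0].argmin()],c[c[:,1].argmin()],c[c[:,0].argmax()],c[c[:,1].argmax()])])
print("block",[onz("top",p,60) for p in cv2.boxPoints(cv2.minAreaRect(R_["blkT"].astype(np.float32)))])
print("hole",onz("top",(414.5,267),60))
a=cv2.resize(T[220:300,190:490],None,fx=2.6,fy=2.6,interpolation=2);b=cv2.resize(S[130:360,220:430],None,fx=1.7,fy=1.7)
W=np.zeros((600,800,3),np.uint8);W[:a.shape[0],:a.shape[1]]=a;W[209:209+b.shape[0],:b.shape[1]]=b
z=cv2.resize(T[235:285,345:400],None,fx=7,fy=7);W[210:210+z.shape[0],400:400+z.shape[1]]=z
cv2.imwrite("pics/crop1.png",W[:,:,::-1])
E
```

```text
blueS n 29 c [289.3 176.1] bbox [284. 172.] [295. 180.]
blueT n 39 c [382.7 254.8] bbox [376. 248.] [390. 262.]
orS n 154 c [334.7 247.5] bbox [328. 212.] [342. 283.]
orT n 58 c [310.5 259.6] bbox [303. 247.] [317. 272.]
cupT n 182 c [235.5 250.9] bbox [203. 220.] [266. 281.]
redT n 1 c [461. 267.] bbox [461. 267.] [461. 267.]
redT2 n 40 c [471.2 258.9] bbox [464. 252.] [478. 266.]
blkT n 361 c [408.2 267.5] bbox [352. 247.] [478. 288.]
cup rim [array([563.9, 189.4]), array([599.1, 150.1]), array([541.4,  92.8]), array([504.6, 139.4])]
block [array([498.1, -35.3]), array([557. , -40.3]), array([ 542.1, -237.6]), array([ 483.3, -229.2])]
hole [ 521.4 -134.9]
```

View pics/crop1.png

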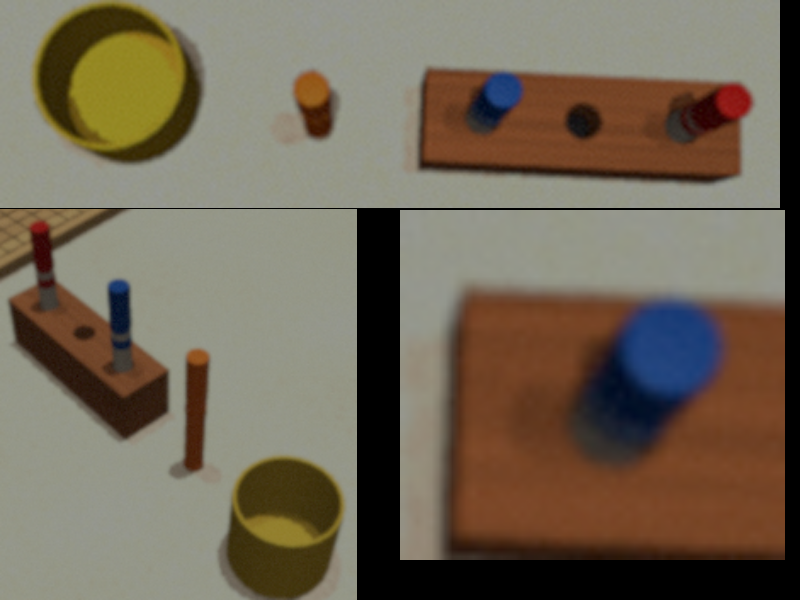

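The crop confirms the blue-capped, white-barrelled marker in the sleeve nearest the cup: cap disc at top (383.9,254.7), scene (290,176). The orange stick stands between block and cup at top (310,254). Next I compute positions.

```bash
python3 - <<'E'
from h import *
print("blue",onz("top",(383.9,254.7),155),onz("scene",(290,175.5),155),tri((290,175.5),(383.9,254.7)))
print("red",onz("top",(472.3,258.8),155)); print("hole",onz("top",(414.3,266.5),60))
print("orange",tri((336.3,216),(310,253.8)))
print("cup",onz("top",(232.3,249.6),80),onz("scene",(388.7,300),80))
o=get_obs();r=R.from_euler("xyz",o["tcp_rot"]).as_matrix();print(r.round(3),o["tool_pos"])
E
```

```text
blue [526.3 -75. ] [529.8 -71.3] (array([526.7, -75.3, 151.1]), np.float64(0.6))
red [ 517.4 -193.9]
hole [ 522.2 -134.7]
orange (array([532.7,  24.7, 138.3]), np.float64(0.8))
cup [552.5 144.2] [557.2 146.7]
[[-0.949  0.316 -0.001]
 [ 0.316  0.949 -0.001]
 [ 0.    -0.001 -1.   ]] [165.85122893 497.72386    226.13761317]
```

>>> arm_command:
  gripper: [60,60,60,60,60]
  dp:
    - [-1,0,0]
    - [-1,0,0]
    - [-1,0,0]
    - [-1,0,0]
    - [-1,0,0]
  twist: [0.55,0.55,0.55,0.55,0.55]

```text
time: 0.72
tool_pos: [280.6, 446.9, 226.3]
tcp_rot: [-3.141, -0.0, 2.578]
contact_force: [-0.2, -0.3, -0.7]
grip_width: 60.2
finger_force: 0.0
```

>>> arm_command:
  gripper: [60,60,60,60,60]
  dp:
    - [-1,0,0]
    - [-1,0,0]
    - [-1,0,0]
    - [-1,0,0]
    - [-1,0,0]
  twist: [0.55,0.55,0.55,0.55,0.55]

```text
time: 1.35
tool_pos: [379.1, 370.5, 226.3]
tcp_rot: [-3.141, -0.0, 2.338]
contact_force: [1.8, -0.3, 0.7]
grip_width: 60.2
finger_force: 0.0
```

>>> arm_command:
  gripper: [60,60,60,60,60]
  dp:
    - [-1,0,0]
    - [-1,0,0]
    - [-1,0,0]
    - [-1,0,0]
    - [-1,0,0]
  twist: [0.55,0.55,0.55,0.55,0.55]

```text
time: 1.98
tool_pos: [456.7, 272.9, 226.3]
tcp_rot: [-3.141, -0.0, 2.098]
contact_force: [-0.1, 0.0, 0.1]
grip_width: 60.0
finger_force: 0.0
```

>>> arm_command:
  gripper: [60,60,60,60,60]
  dp:
    - [-1,0,0]
    - [-1,0,0]
    - [-1,0,0]
    - [-1,0,0]
    - [-1,0,0]
  twist: [0.55,0.55,0.55,0.55,0.55]

```text
time: 2.6
tool_pos: [508.8, 159.7, 226.3]
tcp_rot: [-3.141, -0.0, 1.858]
contact_force: [-0.0, -0.5, -0.6]
grip_width: 60.3
finger_force: 0.0
```

>>> arm_command:
  gripper: [60,60,60,60,60]
  dp:
    - [-1,0,0]
    - [-1,0,0]
    - [-1,0,0]
    - [-1,0,0]
    - [-1,0,0]
  twist: [0.55,0.55,0.55,0.55,0.55]

```text
time: 3.22
tool_pos: [532.6, 37.3, 226.3]
tcp_rot: [-3.141, -0.0, 1.618]
contact_force: [-0.0, 0.2, -0.3]
grip_width: 59.7
finger_force: 0.0
```

>>> arm_command:
  gripper: [60,60,60,60,60]
  dp:
    - [-1,0,0]
    - [-1,0,0]
    - [-1,0,0]
    - [-0.8,0,0]
    - [0,0,0]
  twist: [0.5,0.5,0.4,0,0]

```text
time: 3.85
tool_pos: [531.5, -57.8, 226.4]
tcp_rot: [-3.141, -0.0, 1.496]
contact_force: [-0.2, -0.4, 0.1]
grip_width: 59.9
finger_force: 0.0
```

```bash
cat > go.py <<'E'
import sys; from h import *
def go(t,yaw):
    o=get_obs();M=R.from_euler("xyz",o["tcp_rot"]).as_matrix()
    d=(M.T@(np.array(t)-o["tool_pos"]))/25; print("t",o["time"],o["tool_pos"].round(1),"yaw",round(o["tcp_rot"][2],3),"dp",d.round(2),"twist",round(-np.degrees(yaw-o["tcp_rot"][2])/5,2))
go([float(a) for a in sys.argv[1:4]],float(sys.argv[4]))
E
python3 go.py 526.8 -74.5 101 1.496
python3 - <<'E'
from h import *
a=capture("top")[200:310,180:500];b=capture("scene")[60:330,190:430]
W=np.zeros((600,800,3),np.uint8);W[:275]=cv2.resize(a,(800,275));W[275:,:289]=cv2.resize(b,(289,325))
cv2.imwrite("pics/c2.png",W[:,:,::-1])
E
```

```text
t 3.85 [531.5 -57.8 226.4] yaw 1.496 dp [-0.68 -0.13  5.02] twist 0.0
```

View pics/c2.png

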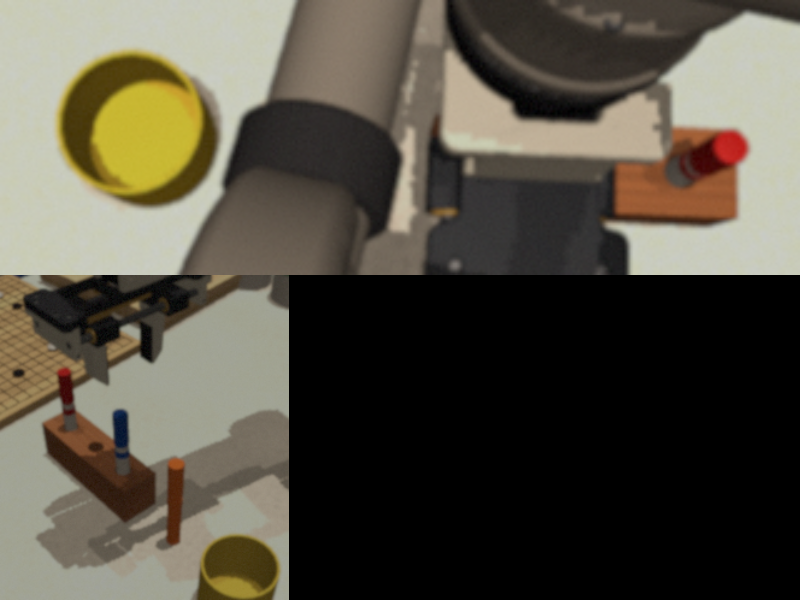

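The scene view shows nothing disturbed, with blue at (121,440) in the crop and the gripper just above it. I line up and descend.

>>> arm_command:
  gripper: [60,60,60,60,60]
  dp:
    - [-0.68,-0.13,0]
    - [0,0,0.5]
    - [0,0,0.5]
    - [0,0,0.5]
    - [0,0,0]
  twist: [0,0,0,0,0]

```text
time: 4.58
tool_pos: [526.5, -73.1, 187.7]
tcp_rot: [-3.139, -0.001, 1.498]
contact_force: [-0.4, -0.2, 0.3]
grip_width: 60.2
finger_force: 0.0
```

```bash
python3 go.py 526.8 -74.5 101 1.496
python3 - <<'E'
from h import *
b=capture("scene")[70:270,190:350]
cv2.imwrite("pics/c3.png",cv2.resize(b,(480,600))[:,:,::-1])
E
```

```text
t 4.575 [526.5 -73.1 187.7] yaw 1.498 dp [-0.06  0.03  3.47] twist 0.02
```

View pics/c3.png

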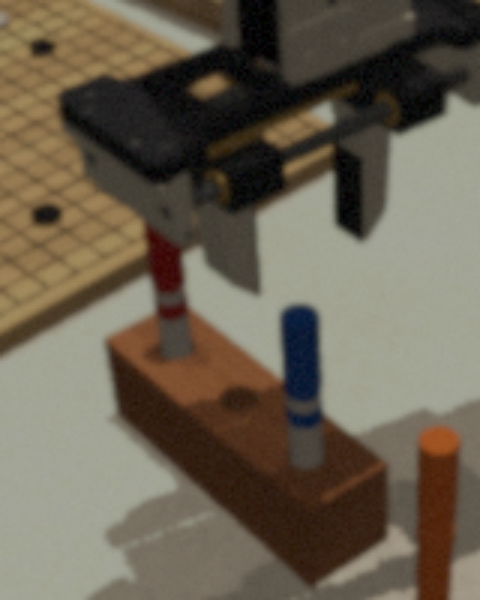

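The fingertips at (245,285) and (362,235) in the crop straddle the blue cap at (300,315), and the alignment looks good. I go down and grip.

>>> arm_command:
  gripper: [60,60,60,60,60]
  dp:
    - [-0.05,0,0.7]
    - [0,0,0.7]
    - [0,0,0.7]
    - [0,0,0.7]
    - [0,0,0.6]
  twist: [0,0,0,0,0]

```text
time: 5.25
tool_pos: [527.5, -74.7, 103.9]
tcp_rot: [3.141, 0.0, 1.498]
contact_force: [-0.1, -0.2, -0.1]
grip_width: 60.0
finger_force: 0.0
```

>>> arm_command:
  gripper: [40,26,22,18,12]
  dp:
    - [0,0,0]
    - [0,0,0]
    - [0,0,0]
    - [0,0,0]
    - [0,0,0]
  twist: [0,0,0,0,0]

```text
time: 5.88
tool_pos: [527.4, -74.8, 104.5]
tcp_rot: [3.141, 0.0, 1.498]
contact_force: [0.5, -1.0, 1.7]
grip_width: 20.1
finger_force: 30.0
```

Gripped at 20.1 mm with little side force. I lift straight up.

>>> arm_command:
  gripper: [12,12,12,12,12]
  dp:
    - [0,0,-0.2]
    - [0,0,-0.3]
    - [0,0,-0.3]
    - [0,0,-0.3]
    - [0,0,-0.3]
  twist: [0,0,0,0,0]

```text
time: 6.5
tool_pos: [527.2, -74.7, 139.9]
tcp_rot: [3.141, -0.0, 1.498]
contact_force: [0.8, 0.3, -0.8]
grip_width: 19.5
finger_force: 30.0
```

```bash
python3 - <<'E'
from h import *
b=capture("scene")[70:270,190:350]
cv2.imwrite("pics/c4.png",cv2.resize(b,(480,600))[:,:,::-1])
E
```

```text
(no output)
```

View pics/c4.png

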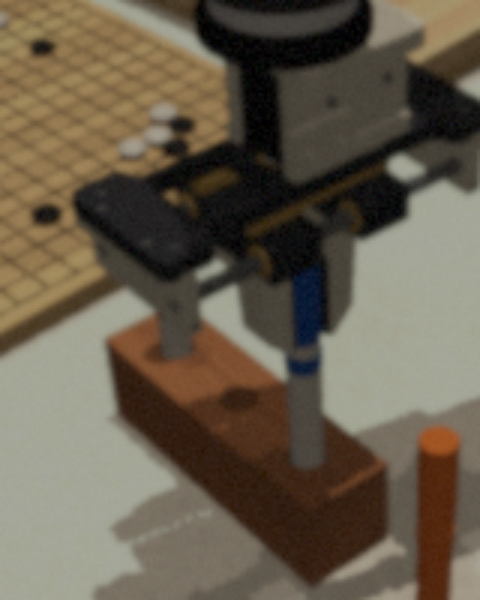

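The marker is sliding out and the block is still in place (same corners at (108,340) and (385,465)). I keep raising it, with a short hold once the foot clears the block.

>>> arm_command:
  gripper: [12,12,12,12,12]
  dp:
    - [0,0,-0.4]
    - [0,0,-0.4]
    - [0,0,-0.3]
    - [0,0,0]
    - [0,0,0]
  twist: [0,0,0,0,0]

```text
time: 7.18
tool_pos: [526.8, -74.7, 166.5]
tcp_rot: [-3.141, -0.0, 1.498]
contact_force: [0.2, 0.1, -0.3]
grip_width: 19.8
finger_force: 30.0
```

>>> arm_command:
  gripper: [12,12,12,12,12]
  dp:
    - [0,0,-0.6]
    - [0,0,-0.8]
    - [0,0,-0.8]
    - [0,0,-0.8]
    - [0,0,-0.6]
  twist: [0,0,0,0,0]

```text
time: 7.8
tool_pos: [527.3, -74.8, 258.4]
tcp_rot: [3.14, 0.0, 1.498]
contact_force: [0.4, -0.4, -0.6]
grip_width: 19.6
finger_force: 30.0
```

```bash
python3 go.py 553.5 145 260 1.498
python3 - <<'E'
from h import *
b=capture("scene")[30:270,190:382]
cv2.imwrite("pics/c5.png",cv2.resize(b,(480,600))[:,:,::-1])
E
```

```text
t 7.8 [527.3 -74.8 258.4] yaw 1.498 dp [ 8.84  0.4  -0.07] twist -0.0
```

View pics/c5.png

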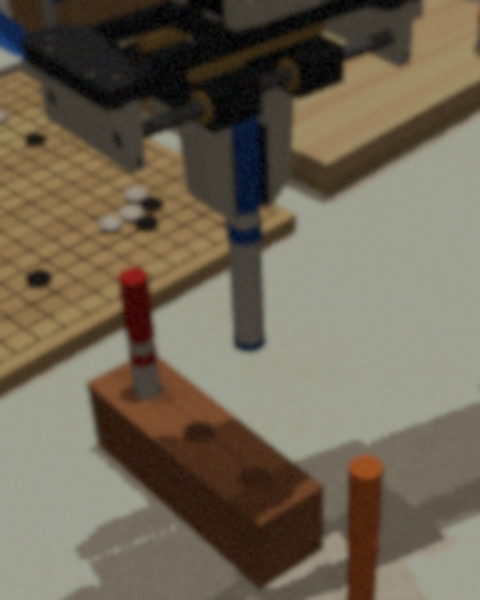

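The blue marker is clear and upright, its foot at crop (248,347), with the block and red marker in place. I carry it over the orange stick to the cup.

>>> arm_command:
  gripper: [12,12,12,12,12]
  dp:
    - [0.5,0,0]
    - [0.9,0,0]
    - [1,0,0]
    - [1,0.1,0]
    - [1,0.1,0]
  twist: [0,0,0,0,0]

```text
time: 8.48
tool_pos: [539.6, 36.3, 255.6]
tcp_rot: [-3.139, -0.0, 1.498]
contact_force: [0.0, 0.2, -0.5]
grip_width: 19.7
finger_force: 30.0
```

>>> arm_command:
  gripper: [12,12,12,12,12]
  dp:
    - [1,0.1,0]
    - [1,0.1,0]
    - [1,0,0]
    - [0.9,0,0]
    - [0.5,0,0]
  twist: [0,0,0,0,0]

```text
time: 9.1
tool_pos: [552.4, 145.6, 255.7]
tcp_rot: [-3.14, 0.0, 1.499]
contact_force: [-0.8, -0.4, -0.1]
grip_width: 19.8
finger_force: 30.0
```

>>> arm_command:
  gripper: [12,12,12,12,12]
  dp:
    - [0,0,0.5]
    - [0,0,0.6]
    - [0,0,0.6]
    - [0,0,0.3]
    - [0,0,0]
  twist: [0,0,0,0,0]

```text
time: 9.72
tool_pos: [552.9, 143.6, 206.0]
tcp_rot: [-3.14, 0.0, 1.497]
contact_force: [0.2, -0.0, -0.6]
grip_width: 19.0
finger_force: 30.0
```

```bash
python3 go.py 553.5 145 96 1.498
python3 - <<'E'
from h import *
b=capture("scene")[170:370,300:460]
cv2.imwrite("pics/c6.png",cv2.resize(b,(480,600))[:,:,::-1])
E
```

```text
t 9.725 [552.9 143.6 206. ] yaw 1.497 dp [0.06 0.03 4.4 ] twist -0.01
```

View pics/c6.png

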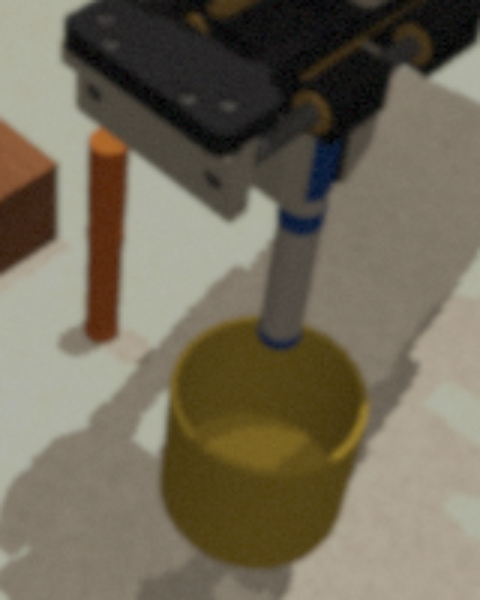

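The foot at crop (280,345) hangs over the cup mouth, centred near (270,395), and the offset fits its height above the rim. I lower it in.

>>> arm_command:
  gripper: [12,12,12,12,12]
  dp:
    - [0,0,0.5]
    - [0,0,0.7]
    - [0,0,0.7]
    - [0,0,0.6]
    - [0,0,0.4]
  twist: [0,0,0,0,0]

```text
time: 10.4
tool_pos: [552.9, 143.9, 133.2]
tcp_rot: [-3.141, 0.0, 1.498]
contact_force: [-0.2, 0.2, -0.1]
grip_width: 19.2
finger_force: 30.0
```

>>> arm_command:
  gripper: [12,12,12,12,12]
  dp:
    - [0,0,0.4]
    - [0,0,0.4]
    - [0,0,0.3]
    - [0,0,0.2]
    - [0,0,0]
  twist: [0,0,0,0,0]

```text
time: 11.02
tool_pos: [553.0, 143.9, 101.4]
tcp_rot: [-3.141, 0.0, 1.498]
contact_force: [0.0, 0.2, -0.5]
grip_width: 19.7
finger_force: 30.0
```

>>> arm_command:
  gripper: [12,12,24,32,45]
  dp:
    - [0,0,0.15]
    - [0,0,0]
    - [0,0,0]
    - [0,0,0]
    - [0,0,0]
  twist: [0,0,0,0,0]

```text
time: 11.65
tool_pos: [553.2, 144.0, 98.1]
tcp_rot: [3.141, -0.0, 1.498]
contact_force: [-0.3, -0.9, 0.4]
grip_width: 37.9
finger_force: 0.0
```

>>> arm_command:
  gripper: [60,75,88,88,88]
  dp:
    - [0,0,0]
    - [0,0,0]
    - [0,0,0]
    - [0,0,0]
    - [0,0,0]
  twist: [0,0,0,0,0]

```text
time: 12.28
tool_pos: [553.1, 144.0, 98.0]
tcp_rot: [-3.142, -0.0, 1.498]
contact_force: [0.4, 0.2, 0.2]
grip_width: 86.0
finger_force: 0.0
```

```bash
python3 - <<'E'
from h import *
b=capture("scene")[170:370,300:460]
cv2.imwrite("pics/c7.png",cv2.resize(b,(480,600))[:,:,::-1])
E
```

```text
(no output)
```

View pics/c7.png

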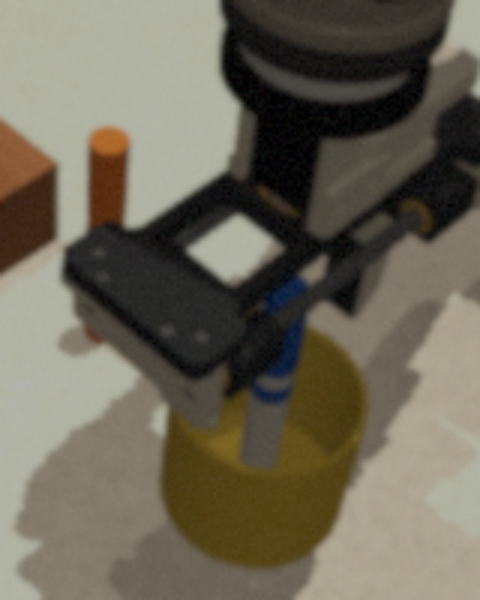

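The blue marker stands in the cup, cap up (crop (285,300) down to (260,465)), with the fingers clear of it. I retreat straight up.

>>> arm_command:
  gripper: [88,88,88,88,88]
  dp:
    - [0,0,-0.4]
    - [0,0,-0.7]
    - [0,0,-1]
    - [0,0,-1]
    - [0,0,-1]
  twist: [0,0,0,0,0]

```text
time: 12.95
tool_pos: [553.2, 143.9, 202.1]
tcp_rot: [3.141, -0.0, 1.498]
contact_force: [0.3, -0.8, 0.1]
grip_width: 88.1
finger_force: 0.0
```

>>> arm_command:
  gripper: [88,88,88,88,88]
  dp:
    - [0,0,-0.8]
    - [0,0,-0.5]
    - [0,0,-0.3]
    - [0,0,0]
    - [0,0,0]
  twist: [0,0,0,0,0]

```text
time: 13.58
tool_pos: [552.8, 143.9, 239.7]
tcp_rot: [-3.14, 0.0, 1.498]
contact_force: [-0.3, -0.8, -0.3]
grip_width: 88.0
finger_force: 0.0
```

```bash
python3 - <<'E'
from h import *
b=capture("scene")[120:370,210:450]
cv2.imwrite("pics/c8.png",cv2.resize(b,(576,600))[:,:,::-1])
E
```

```text
(no output)
```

View pics/c8.png

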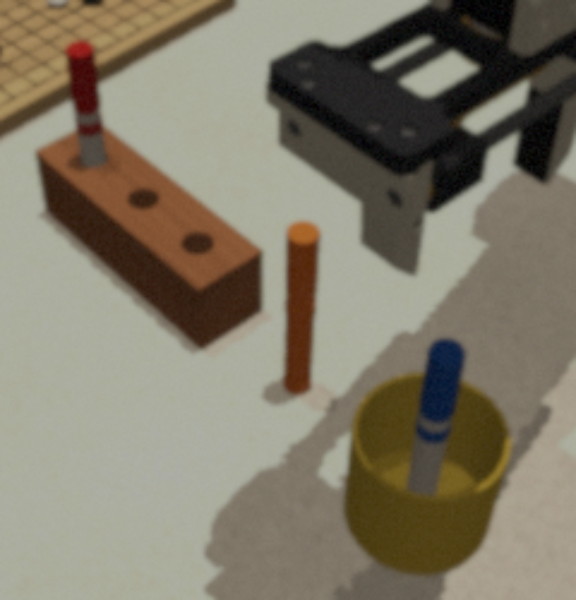

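The blue marker is cap up in the yellow cup at (440,420). The red marker at (87,105), the block, the cup and the orange stick are where they were, and the gripper is clear. I hand in.

```bash
python3 -c "
from plant import *
print(close_job())"
```

```text
the job is handed in; nothing more can be done
None
```

I drew the blue marker straight up out of its sleeve, stood it cap up in the yellow cup, and handed the job in at about 13.6 s; the last picture showed the red marker, block and cup where they started, but no score came back.

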